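# Load cell: change to the largest dead-weight disc

## Robot

A 6-joint arm with a two-finger parallel gripper is mounted at the origin on a cart in front of the work surface, level with it; the furniture and walls round the work are solid. World frame = base frame: x ahead of the robot, y to its left, z up, the work surface at z = 0. Lengths are in m, angles in degrees, forces in N, time in s.
With the tool pointing down it reaches from about 0.375 to 0.9 m from the base axis. Payload 3.1 kg.
Tool frame: the origin (TCP) lies midway between the tips of the shut fingers; the grasp point (between the pads) lies 19 mm behind it; z points along the fingers, y is the line along which they close (so a half turn about z gives the same grasp; the last joint's range is limited). The gripper opens to 87 mm and grips with 3 to 60 N. Pads are 19 mm wide; open, the fingers measure 117 mm over their backs; the gripper's body (75 mm by 190 mm) begins 51 mm behind the grasp point.
Start: joints at [53.199, 30.224, 82.088, -0, 67.689, -10.227], TCP at [0.28, 0.559, 0.223] pointing down, gripper open.
Joint ranges: [-176.69, 176.69], [-43.24, 126.21], [12.49, 139.97], [-82, 262], [0, 151.66], [-163.58, 163.58]. Speed limits (degrees/s): [159.86, 159.86, 180, 180, 180, 180].

## Interface

Orientations are given as a 3x3 rotation matrix whose columns are the frame's x, y, z axes.
In Python, from rig import bot, capture gives the robot as it stands.
- The arm moves only by the tool jog_arm, called by a JSON object that holds its "api" and its "payload", one argument or row to a line. Schema: {"type":"object","properties":{"increments":{"type":"array","items":{"type":"array","items":{"type":"array","items":{"type":"number"},"minItems":7,"maxItems":7},"minItems":1,"maxItems":20},"minItems":1,"maxItems":1},"only":{"type":"string"},"quiet":{"type":"boolean"},"lines":{"type":"string"}},"required":["increments"],"additionalProperties":false}. increments is a list that holds a single list of rows (three levels of brackets), with 1 to 20 rows, each of 7 numbers: dx, dy, dz in shares of 0.5 m (1.0 is 0.5 m), then a rotation vector rx, ry, rz in a scale on which 1.0 is 180 degrees, then the opening from 0.0 (shut) to 1.0 (fully open); each row is the pose to reach, as a shift and turn from the pose commanded when the call began, along the tool's axes at that moment; what a row does not reach only later rows make up. A row lasts 1/10 s, in which the tool goes at most 0.05 m and 8.59 degrees, less where a joint would pass 70% of its speed; a pose out of reach is approached as far as the arm can. The fingers move at their own pace and stop on an object; the grip force is fixed at half the most. Time passes only in rows, so rows that do not move let the fingers close. The tool returns the time, the measured TCP pose, the force, the opening and the grip force at its end. only (a regular expression) keeps the lines of the reply that match it, lines (a string "A,B") keeps lines A to B, and quiet returns only ok. Shift and turn numbers lie between -1 and 1, and a call with a number outside is refused. Input that does not fit is refused with a message, and nothing moves.
- bot.read_state(): the state, without advancing time (a new reading comes with each control period).
- capture(name): name is "scene" or "side" or "wrist"; returns a dict with "color" (400x640x3 uint8, red, green, blue), "K" (3x3 intrinsics, pixels), "view" (4x4, takes a point from world to camera coordinates); the wrist camera has in their place "mount" (4x4, takes a point from camera to tool coordinates, whose origin is the TCP and whose axes are the flange's). Camera axes: x right, y up, looking along -z (the intrinsics and any distortion apply to the point x, -y, -z); pixel columns grow to the right and rows downward; lengths in m; the calibration is good to about 2 mm. A picture is of the moment at which its call begins: read the wrist's pose just before it. There is no depth.
- bot.hand_in(): hands the job in; it is judged then, once.
The state is a dict: "time_s": time; "joint_positions": joint angles; "qvel": joint speeds; "tau": joint torques, N m; "position": TCP position; "tcp_rot": TCP orientation; "force": force on the tool from outside, world axes, zero at the start; "moment": the same for the moment, N m; "opening": opening from 0.0 (shut) to 1.0 (fully open); "grasp_force": force on a finger pad.
Only numpy, scipy, OpenCV 4.12 (cv2) and the standard library are available. Lean on these libraries where they do the work, as an engineer would, in place of code of your own. Each camera call takes 0.05 s, during which the arm holds its last target. There are 200 camera calls.

## Task

The load cell is due for its full-load point. First stand the medium and the small disc aside on the rubber mat, so that the cell is bare and the large disc is free; then fit the large disc alone on the load cell, lowering it gently and not dropping it; then put the other two away on the storage base, the medium one below and the small one on top of it. All three must end fully seated on the spigots beneath them, and the multimeter and the brass knob weight must stay where they are.

Things in the scene. Friction and masses are not known exactly. Their poses are not given: they have to be found in the camera images.
- disc_large: bare steel dead-weight disc, 66 mm diameter (the three are 66, 54, 42 mm), 24 mm thick, 0.60 kg, plain rim. Origin: centre of its underside, z up. On top a conical spigot (17 mm wide at the foot, 9 mm at the top, 8 mm tall), underneath a recess 20 mm wide and 10 mm deep that goes over the spigot it sits on. Starts on the storage base, under one of the others.
- disc_medium: bare steel dead-weight disc, 54 mm diameter (the three are 66, 54, 42 mm), 24 mm thick, 0.40 kg, plain rim. Origin: centre of its underside, z up. On top a conical spigot (17 mm wide at the foot, 9 mm at the top, 8 mm tall), underneath a recess 20 mm wide and 10 mm deep that goes over the spigot it sits on. Starts on the large disc or on the load cell.
- disc_small: bare steel dead-weight disc, 42 mm diameter (the three are 66, 54, 42 mm), 24 mm thick, 0.24 kg, plain rim. Origin: centre of its underside, z up. On top a conical spigot (17 mm wide at the foot, 9 mm at the top, 8 mm tall), underneath a recess 20 mm wide and 10 mm deep that goes over the spigot it sits on. Starts on the large disc or on the load cell.
- storage_base: fixed: round grey foot, 92 mm diameter, 9 mm high, with an aluminium seat 40 mm in diameter, its top 22 mm above the bench, and a conical spigot (17 to 9 mm wide, 8 mm tall) in its centre. Origin: centre of its underside; a disc seated on it has its origin 22 mm higher. At the start the large disc sits on it and overhangs the seat.
- load_cell: fixed, rigid: dark plate 104 x 104 x 8 mm, round steel body 78 mm in diameter and up to 30 mm high with a ring of screws, brass connector on its +x side (59 mm from centre), central loading button 40 mm in diameter, top 46 mm above the bench, with the same conical spigot. Origin: centre of its underside; a disc seated on it has its origin 46 mm higher. Holds one of the smaller discs at the start.
- mat: fixed dark ribbed rubber mat lying on the bench, 120 mm along its x, 200 mm along its y, 4 mm thick; room for two discs side by side along its y. Origin: centre of its underside. Empty at the start.
- multimeter: loose yellow multimeter lying at the back, 162 x 78 x 43 mm, long along its x; origin: centre of its underside. Bystander.
- cal_mass_0: loose brass-coloured knob weight at the back, 36 mm diameter, 52 mm tall; origin: centre of its underside. Bystander; not one of the discs.
Things that resemble listed ones, but are neither listed nor needed, are in the scene too. Leave any green or orange look-alike of the disc_large alone.

How it is judged:
By the outcome, as a careful person would: the job done as asked, in the order asked, and still so for the second after the job is handed in, with the robot touching nothing.
It also fails if it takes over 141 s, if anything falls off the work surface, if the arm or the gripper's body presses on something with over 40 N, if the wrist force passes 120 N, or if a joint passes its speed limit or range.

## Working session

There is one attempt and no reset: what is moved stays moved. The work goes in short steps, Python scripts to look and compute and a tool call to move; the robot and the scene stay as the last step left them, time stands still between calls to the robot, and variables do not carry over. Pictures are saved under pics/ and viewed, at most 14 in all, crops included, and the job is handed in when it is done.

```bash
ls; mkdir -p pics; python3 - <<'E'
from rig import bot,capture
import cv2,numpy as np
np.set_printoptions(precision=4,suppress=True)
s=bot.read_state();print(s['time_s'],s['position'],s['tcp_rot'],s['opening'])
for n in("scene","side"):
    c=capture(n);cv2.imwrite(f"pics/{n}0.png",c["color"][:,:,::-1]);print(n,c.keys(),c["K"],c["view"])
    np.savez(f"{n}0.npz",**{k:np.array(v) for k,v in c.items()})
E
```

```text
pics
0.0 [0.2791 0.5584 0.2216] [[-0.8944  0.4474 -0.0013]
 [ 0.4474  0.8944 -0.0018]
 [ 0.0004 -0.0021 -1.    ]] 1.0021638974818607
scene dict_keys(['color', 'K', 'view']) [[496.4128   0.     311.3146]
 [  0.     496.4128 200.0952]
 [  0.       0.       1.    ]] [[ 0.7046 -0.7094  0.0181 -0.3912]
 [ 0.4286  0.4458  0.7859 -0.3096]
 [-0.5655 -0.546   0.6181 -1.1759]
 [ 0.      0.      0.      1.    ]]
side dict_keys(['color', 'K', 'view']) [[400.9339   0.     323.2503]
 [  0.     400.9339 193.1783]
 [  0.       0.       1.    ]] [[-0.9921 -0.1249 -0.0078  0.5312]
 [ 0.0682 -0.5919  0.8031 -0.0856]
 [-0.1049  0.7963  0.5957 -0.9481]
 [ 0.      0.      0.      1.    ]]
```

View pics/scene0.png

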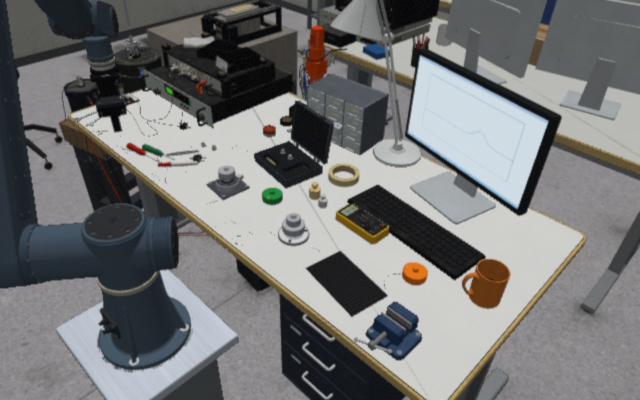

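View pics/side0.png

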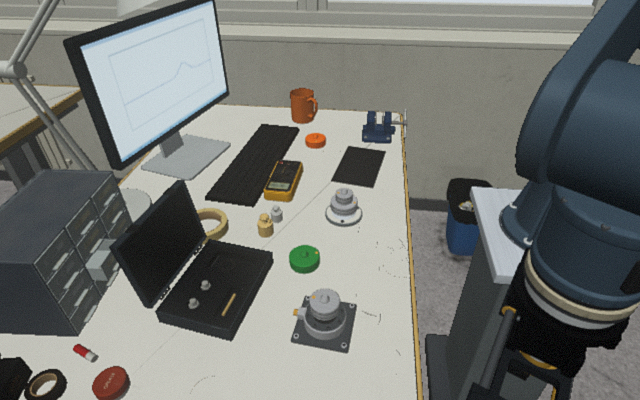

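Scene picture: load cell with one disc at (229,178), storage stack at (293,228), mat at (345,282), green look-alike at (272,195), orange one at (415,273). In the side picture they are at (323,315), (343,205), (358,167), (304,259) and (315,141). Only the bare steel ones fit the description. I'll confirm this with an enlarged crop.

```bash
python3 - <<'E'
import cv2,numpy as np
a=cv2.imread("pics/scene0.png");b=cv2.imread("pics/side0.png")
def crop(i,x,y,w=66,h=50,f=6): return cv2.resize(i[y:y+h,x:x+w],None,fx=f,fy=f,interpolation=cv2.INTER_CUBIC)
t=np.hstack([crop(a,200,155),crop(a,262,205)]);u=np.hstack([crop(b,290,287,66,66)[:300+96],crop(b,312,178,66,66)])
im=np.vstack([t,u]);print(im.shape);im=im[:,:];cv2.imwrite("pics/crop0.png",cv2.resize(im,None,fx=.8,fy=.8))
E
```

```text
(696, 792, 3)
```

View pics/crop0.png

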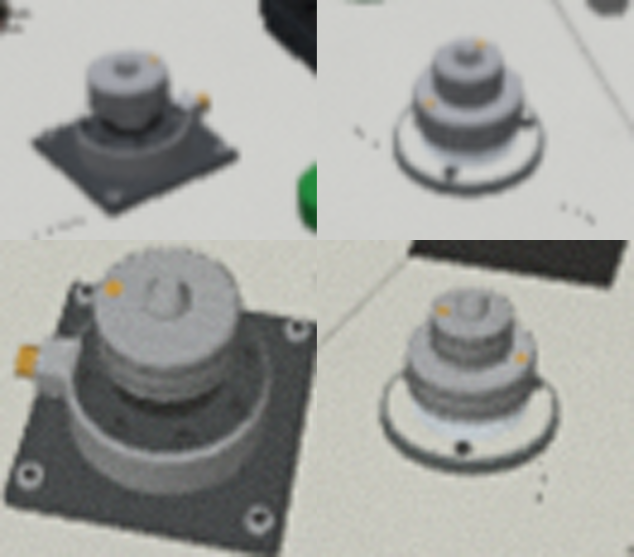

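The crop shows a disc of about 54 mm on the load cell and one of about 42 mm on top of the wider large disc at storage, all bare steel. Medium is therefore on the cell, and small is on large.

```bash
cat > h.py <<'E'
import numpy as np,cv2
from rig import bot,capture
np.set_printoptions(precision=4,suppress=True)
def view(c,s=None):
    if 'view' in c: return np.array(c['view'])
    T=np.eye(4);T[:3,:3]=s['tcp_rot'];T[:3,3]=s['position']
    return np.linalg.inv(T@np.array(c['mount']))
def toz(c,V,uv,z):
    K=np.array(c['K']);d=np.linalg.solve(K,[uv[0],uv[1],1.]);d=np.array([d[0],-d[1],-d[2]])
    W=np.linalg.inv(V);o=W[:3,3];r=W[:3,:3]@d
    return (o+r*(z-o[2])/r[2])
def proj(c,V,p):
    q=V[:3,:3]@np.array(p)+V[:3,3];k=np.array(c['K'])@[q[0],-q[1],-q[2]];return k[:2]/k[2]
def delta(p,yaw=None):
    "shift in tool axes to TCP target p; yaw deg of tool y (closing) axis wanted, mod 180"
    s=bot.read_state();R=np.array(s['tcp_rot']);d=R.T@(np.array(p)-s['position']);a=np.degrees(np.arctan2(R[1,1],R[0,1]))
    print('t',s['time_s'],'pos',np.array(s['position']),'closing yaw',round(a,1),'delta',d)
    if yaw is not None:print('rz',-((yaw-a+90)%180-90))
E
python3 - <<'E'
from h import *
A=np.load('scene0.npz');B=np.load('side0.npz')
for n,z,a,b in(("cell",.070,(226.5,170),(324.9,298.9)),("store",.070,(293.5,217.1),(344.3,193))):
    print(n,toz(A,A['view'],a,z),toz(B,B['view'],b,z))
for n,I,(x,y) in(("scene",A,(345,282)),("side",B,(358,167))):
    g=cv2.cvtColor(I['color'],cv2.COLOR_RGB2GRAY);m=(g<90).astype('uint8')
    k,l,st,c=cv2.connectedComponentsWithStats(m);i=l[y,x];print(st[i])
    cn=max(cv2.findContours((l==i).astype('uint8'),0,2)[0],key=cv2.contourArea);q=cv2.approxPolyDP(cn,.04*cv2.arcLength(cn,True),True)[:,0]
    P=np.array([toz(I,I['view'],p,.004)[:2] for p in q]);print(n,P,P.mean(0))
c=capture("wrist");print(c['mount'],c['K'])
E
```

```text
cell [0.4885 0.3166 0.07  ] [0.4917 0.3203 0.07  ]
store [ 0.4818 -0.      0.07  ] [0.4838 0.0055 0.07  ]
[ 307  252   80   64 2503]
scene [[ 0.4194 -0.1221]
 [ 0.3803 -0.311 ]
 [ 0.4928 -0.3315]
 [ 0.5268 -0.1455]] [ 0.4548 -0.2275]
[ 331  146   54   42 1487]
side [[ 0.4956 -0.3331]
 [ 0.5313 -0.1397]
 [ 0.4175 -0.1192]
 [ 0.3862 -0.3144]] [ 0.4577 -0.2266]
[[ 0.0007  0.9643  0.2647  0.0718]
 [ 1.     -0.0003 -0.0016  0.0002]
 [-0.0014  0.2647 -0.9643 -0.1617]
 [ 0.      0.      0.      1.    ]] [[278.2645   0.     319.3946]
 [  0.     278.2645 199.8588]
 [  0.       0.       1.    ]]
```

```bash
python3 - <<'E'
from h import *
delta((.490,.3185,.19))
E
```

```text
t 0.15 pos [0.2792 0.5585 0.2218] closing yaw 63.4 delta [-0.2959 -0.1203  0.0319]
```

Units first: shifts go in shares of 0.5 m and turns go in shares of 180 degrees. So -0.296 m / 0.5 = -0.592, -0.285 m / 0.5 = -0.57.

{"api": "jog_arm", "payload": {
  "increments": [
    [[-0.06,-0.024,0,0,0,0,1],[-0.14,-0.06,0.02,0,0,0,1],[-0.22,-0.09,0.03,0,0,0,1],[-0.3,-0.12,0.04,0,0,0,1],[-0.38,-0.16,0.05,0,0,0,1],[-0.46,-0.19,0.06,0,0,0,1],[-0.53,-0.22,0.064,0,0,0,1],[-0.57,-0.234,0.064,0,0,0,1],[-0.592,-0.24,0.064,0,0,0,1],[-0.592,-0.24,0.064,0,0,0,1],[-0.592,-0.24,0.064,0,0,0,1],[-0.592,-0.24,0.064,0,0,0,1]]
  ]
}}

```text
time_s: 1.35
position: [0.4894, 0.3202, 0.1905]
tcp_rot: [[-0.895, 0.446, -0.001], [0.446, 0.895, 0.0], [0.001, -0.0, -1.0]]
force: [-1.0, -0.2, -0.3]
opening: 1.0
grasp_force: 0.0
```

```bash
python3 - <<'E'
from h import *
s=bot.read_state();c=capture("wrist");np.savez('w1.npz',K=c['K'],mount=c['mount'],V=view(c,s),color=c['color'])
print(s['position'],s['force'],proj(c,view(c,s),(.490,.3185,.07)))
cv2.imwrite('pics/w1.png',c['color'][:,:,::-1])
E
```

```text
[0.4894 0.3202 0.1905] [-1.0435 -0.1965 -0.2639] [317.5236 195.8618]
```

View pics/w1.png

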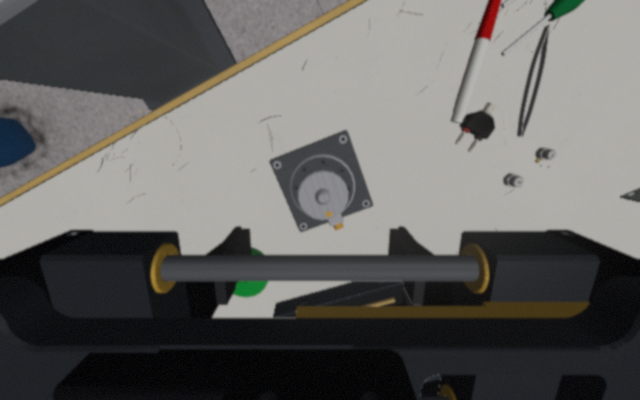

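The wrist view shows the medium disc's top face centred near (322,194), with the cell plate round it and the connector at (335,222). The green look-alike is at (248,273).

```bash
cat >> h.py <<'E'
def disc(z,r,guess,tag,thr=None):
    "refine the top rim circle: search centre x,y (at height z) maximizing radial gradient, wrist camera"
    s=bot.read_state();c=capture("wrist");V=view(c,s)
    g=cv2.GaussianBlur(cv2.cvtColor(c['color'],cv2.COLOR_RGB2GRAY),(0,0),1).astype(np.float32)
    th=np.linspace(0,2*np.pi,120,endpoint=False);best=[]
    def ring(x,y,rr):
        P=np.array([proj(c,V,(x+rr*np.cos(t),y+rr*np.sin(t),z)) for t in th],np.float32)
        return cv2.remap(g,P[:,:1],P[:,1:],cv2.INTER_LINEAR).ravel()
    for x in np.arange(-.01,.0101,.001):
        for y in np.arange(-.01,.0101,.001):
            d=ring(guess[0]+x,guess[1]+y,r-.002)-ring(guess[0]+x,guess[1]+y,r+.002)
            best.append((np.mean(np.clip(d,-30,30)),guess[0]+x,guess[1]+y))
    best.sort(reverse=True);b=np.array(best[:5]);print(tag,'disc',b[0],b.mean(0))
    im=c['color'][:,:,::-1].copy()
    for t in th: cv2.circle(im,tuple(int(round(v*8)) for v in proj(c,V,(b[0,1]+r*np.cos(t),b[0,2]+r*np.sin(t),z))),4,(0,0,255),-1,shift=3)
    u=proj(c,V,(b[0,1],b[0,2],z)).astype(int);y0=max(u[1]-60,0);x0=max(u[0]-80,0)
    cv2.imwrite(f'pics/{tag}.png',cv2.resize(im[y0:y0+120,x0:x0+160],None,fx=4,fy=4,interpolation=cv2.INTER_CUBIC))
    return b[:,1:].mean(0)
E
python3 - <<'E'
from h import *
p=disc(.07,.027,(.490,.3185),'m1');delta((p[0],p[1],.05))
E
```

```text
m1 disc [27.4829  0.491   0.3245] [27.184   0.4916  0.3237]
t 1.45 pos [0.4896 0.3202 0.1906] closing yaw 63.5 delta [-0.0003  0.004   0.1406]
```

View pics/m1.png

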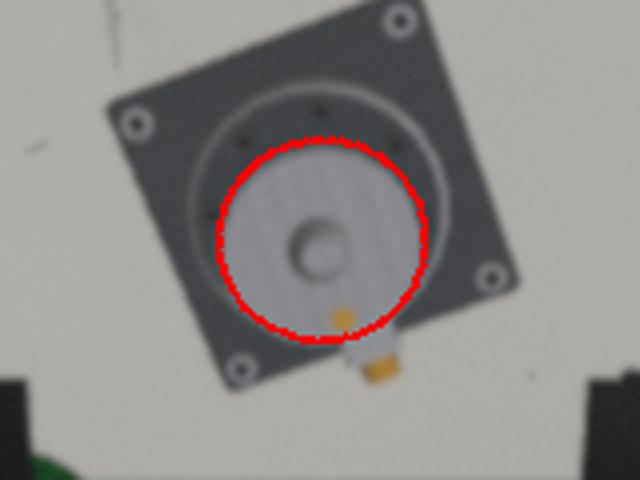

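In the tool's units: 0.14 m / 0.5 = 0.28, 0.08 m / 0.5 = 0.16.

{"api": "jog_arm", "payload": {
  "increments": [
    [[0,0.006,0.04,0,0,0,1],[0,0.006,0.1,0,0,0,1],[0,0.006,0.16,0,0,0,1],[0,0.006,0.21,0,0,0,1],[0,0.006,0.24,0,0,0,1],[0,0.006,0.26,0,0,0,1],[0,0.006,0.272,0,0,0,1],[0,0.006,0.28,0,0,0,1],[0,0.006,0.28,0,0,0,1],[0,0.006,0.28,0,0,0,1],[0,0.006,0.28,0,0,0,0],[0,0.006,0.28,0,0,0,0],[0,0.006,0.28,0,0,0,0],[0,0.006,0.28,0,0,0,0],[0,0.006,0.28,0,0,0,0],[0,0.006,0.28,0,0,0,0],[0,0.006,0.28,0,0,0,0],[0,0.006,0.28,0,0,0,0]]
  ]
}}

```text
time_s: 3.25
position: [0.4921, 0.322, 0.0506]
tcp_rot: [[-0.894, 0.447, 0.0], [0.447, 0.894, 0.0], [-0.0, 0.0, -1.0]]
force: [-0.0, 0.2, 1.7]
opening: 0.612
grasp_force: 30.0
```

In the tool's units: -0.459 m / 0.5 = -0.918, -0.178 m / 0.5 = -0.356.

{"api": "jog_arm", "payload": {
  "increments": [
    [[0,0,-0.01,0,0,0,0],[0,0,-0.03,0,0,0,0],[0,0,-0.07,0,0,0,0],[0,0,-0.12,0,0,0,0],[-0.01,-0.024,-0.16,0,0,0,0],[-0.03,-0.07,-0.18,0,0,0,0],[-0.06,-0.14,-0.18,0,0,0,0],[-0.09,-0.21,-0.18,0,0,0,0],[-0.124,-0.286,-0.18,0,0,0,0],[-0.16,-0.366,-0.18,0,0,0,0],[-0.194,-0.446,-0.18,0,0,0,0],[-0.228,-0.524,-0.18,0,0,0,0],[-0.262,-0.602,-0.18,0,0,0,0],[-0.296,-0.68,-0.18,0,0,0,0],[-0.328,-0.752,-0.18,0,0,0,0],[-0.356,-0.816,-0.18,0,0,0,0],[-0.378,-0.868,-0.18,0,0,0,0],[-0.394,-0.904,-0.18,0,0,0,0],[-0.4,-0.918,-0.18,0,0,0,0],[-0.4,-0.918,-0.18,0,0,0,0]]
  ]
}}

```text
time_s: 5.25
position: [0.4653, -0.1787, 0.1408]
tcp_rot: [[-0.894, 0.449, 0.0], [0.449, 0.894, 0.0], [-0.0, 0.0, -1.0]]
force: [0.6, 0.3, -2.8]
opening: 0.613
grasp_force: 30.0
```

```bash
python3 - <<'E'
from h import *
s=bot.read_state();c=capture("wrist");print(s['position'],s['force'],s['opening']);V=view(c,s)
im=c['color'][:,:,::-1].copy()
for p in ((.466,-.178,.004),(.447,-.276,.004)): 
    u=proj(c,V,p);print(u);cv2.circle(im,tuple(u.astype(int)),3,(0,0,255),-1)
cv2.imwrite('pics/w2.png',im)
E
```

```text
[ 0.4653 -0.1787  0.1408] [ 0.6109  0.2728 -2.8401] 0.6126332094581033
[319.6033 191.1832]
[234.4122 214.4446]
```

View pics/w2.png

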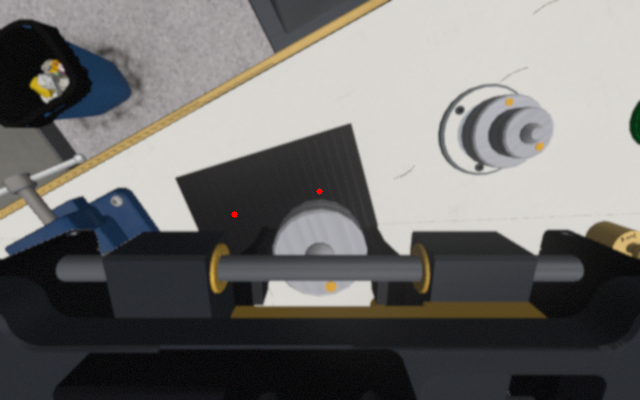

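The held medium disc is at (320,255), and the target dot (320,191) lies well inside the dark mat. The blue vise is at (75,235), and the storage stack at (505,130).

In the tool's units: 0.132 m / 0.5 = 0.264, 0.131 m / 0.5 = 0.262.

{"api": "jog_arm", "payload": {
  "increments": [
    [[0,0,0.04,0,0,0,0],[0,0,0.1,0,0,0,0],[0,0,0.16,0,0,0,0],[0,0,0.21,0,0,0,0],[0,0,0.24,0,0,0,0],[0,0,0.252,0,0,0,0],[0,0,0.258,0,0,0,0],[0,0,0.262,0,0,0,0],[0,0,0.264,0,0,0,0],[0,0,0.264,0,0,0,0]]
  ]
}}

```text
time_s: 6.3
position: [0.4659, -0.1782, 0.0092]
tcp_rot: [[-0.894, 0.447, 0.001], [0.447, 0.894, -0.001], [-0.001, -0.0, -1.0]]
force: [1.3, -0.1, -4.6]
opening: 0.613
grasp_force: 30.0
```

```bash
python3 - <<'E'
from h import *
A=np.load('scene0.npz');B=np.load('side0.npz')
for z in (.0,.05,.08):
  print([toz(A,A['view'],p,z)[:2] for p in((368,345),(398,303),(420,320))],[toz(B,B['view'],p,z)[:2] for p in((365,130),(392,113),(378,143),(404,122))])
E
```

```text
[array([ 0.3454, -0.3944]), array([ 0.4968, -0.3673]), array([ 0.4924, -0.4375])] [array([ 0.4502, -0.4539]), array([ 0.3581, -0.597 ]), array([ 0.4051, -0.3696]), array([ 0.3173, -0.5286])]
[array([ 0.3146, -0.4142]), array([ 0.4582, -0.3885]), array([ 0.4541, -0.4551])] [array([ 0.4489, -0.3579]), array([ 0.364 , -0.4897]), array([ 0.4074, -0.2802]), array([ 0.3264, -0.4268])]
[array([ 0.2961, -0.4261]), array([ 0.4351, -0.4012]), array([ 0.4311, -0.4657])] [array([ 0.4481, -0.3003]), array([ 0.3676, -0.4254]), array([ 0.4087, -0.2265]), array([ 0.3319, -0.3656])]
```

In the tool's units: -0.18 m / 0.5 = -0.36, -0.17 m / 0.5 = -0.34.

{"api": "jog_arm", "payload": {
  "increments": [
    [[0,0,0.001,0,0,0,0],[0,0,0.002,0,0,0,0],[0,0,0.002,0,0,0,0],[0,0,0.002,0,0,0,1],[0,0,0.002,0,0,0,1],[0,0,0.002,0,0,0,1],[0,0,0.002,0,0,0,1],[0,0,0,0,0,0,1],[0,0,-0.03,0,0,0,1],[0,0,-0.09,0,0,0,1],[0,0,-0.17,0,0,0,1],[0,0,-0.26,0,0,0,1],[0,0,-0.34,0,0,0,1],[0,0,-0.36,0,0,0,1],[0,0,-0.36,0,0,0,1]]
  ]
}}

```text
time_s: 7.8
position: [0.4664, -0.1786, 0.1902]
tcp_rot: [[-0.894, 0.447, 0.004], [0.447, 0.894, -0.002], [-0.004, -0.001, -1.0]]
force: [-0.1, -0.2, -0.6]
opening: 1.002
grasp_force: 0.0
```

```bash
python3 - <<'E'
from h import *
s=bot.read_state();print(s['joint_positions'],s['force']);p=disc(.028,.027,(.466,-.178),'m2')
delta((.483,.003,.19),-10.5)
E
```

```text
[-33.7955  23.1694 102.0447   0.0003  54.5333 -97.2295] [-0.0756 -0.1705 -0.5717]
m2 disc [30.     0.468 -0.176] [30.      0.4676 -0.1768]
t 7.85 pos [ 0.4653 -0.1779  0.1886] closing yaw 63.4 delta [ 0.0651  0.1697 -0.0015]
rz 73.92872427355891
```

In the tool's units: 0.17 m / 0.5 = 0.34, 0.16 m / 0.5 = 0.32, 74 degrees / 180 = 0.4111.

```bash
sed -i 's/np.clip(d,-30,30)/np.clip(d,-60,60)/' h.py
```

{"api": "jog_arm", "payload": {
  "increments": [
    [[0,0,0,0,0,0.0278,1],[0.01,0.026,0,0,0,0.0722,1],[0.024,0.062,0,0,0,0.1167,1],[0.04,0.104,0,0,0,0.1611,1],[0.058,0.152,0,0,0,0.2056,1],[0.076,0.2,0,0,0,0.25,1],[0.094,0.248,0,0,0,0.2944,1],[0.11,0.29,0,0,0,0.3389,1],[0.122,0.32,0,0,0,0.3778,1],[0.13,0.34,0,0,0,0.4111,1],[0.13,0.34,0,0,0,0.4111,1],[0.13,0.34,0,0,0,0.4111,1],[0.13,0.34,0,0,0,0.4111,1]]
  ]
}}

```text
time_s: 9.15
position: [0.4829, 0.0026, 0.1876]
tcp_rot: [[0.183, 0.983, -0.002], [0.983, -0.183, 0.0], [-0.0, -0.002, -1.0]]
force: [0.1, -0.7, -0.6]
opening: 0.997
grasp_force: 0.0
```

```bash
python3 - <<'E'
from h import *
p=disc(.07,.021,(.483,.003),'s1');delta((p[0],p[1],.0505))
E
```

```text
s1 disc [5.82  0.488 0.003] [5.3255 0.4874 0.0028]
t 9.2 pos [0.4831 0.0025 0.1879] closing yaw -10.6 delta [0.0011 0.0044 0.1374]
```

View pics/s1.png

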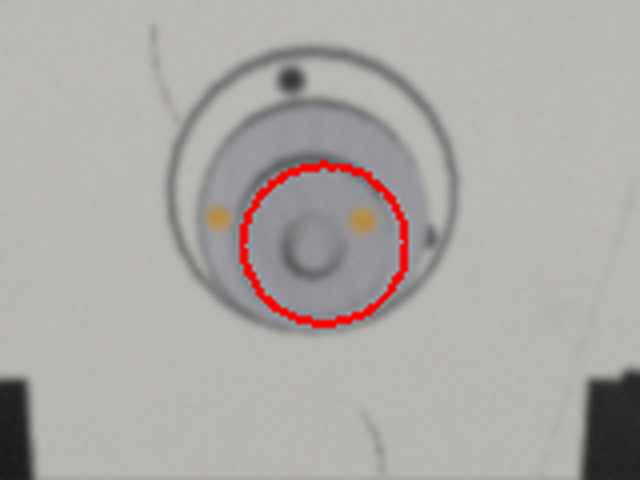

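The fitted ring sits about 10 crop pixels right of the small disc, whose true centre is near (313,243). I correct tool y by about -2.5 mm.

In the tool's units: 0.137 m / 0.5 = 0.274, 0.002 m / 0.5 = 0.004.

{"api": "jog_arm", "payload": {
  "increments": [
    [[0,0.004,0.04,0,0,0,1],[0.002,0.004,0.1,0,0,0,1],[0.002,0.004,0.16,0,0,0,1],[0.002,0.004,0.21,0,0,0,1],[0.002,0.004,0.24,0,0,0,1],[0.002,0.004,0.26,0,0,0,1],[0.002,0.004,0.27,0,0,0,1],[0.002,0.004,0.274,0,0,0,1],[0.002,0.004,0.274,0,0,0,1],[0.002,0.004,0.274,0,0,0,0],[0.002,0.004,0.274,0,0,0,0],[0.002,0.004,0.274,0,0,0,0],[0.002,0.004,0.274,0,0,0,0],[0.002,0.004,0.274,0,0,0,0],[0.002,0.004,0.274,0,0,0,0],[0.002,0.004,0.274,0,0,0,0],[0.002,0.004,0.274,0,0,0,0],[0.002,0.004,0.274,0,0,0,0],[0.002,0.004,0.274,0,0,0,0]]
  ]
}}

```text
time_s: 11.1
position: [0.4852, 0.0038, 0.0515]
tcp_rot: [[0.183, 0.983, -0.001], [0.983, -0.183, 0.0], [0.0, -0.001, -1.0]]
force: [-1.2, -0.3, 2.1]
opening: 0.475
grasp_force: 30.0
```

```bash
python3 - <<'E'
from h import *
delta((.447,-.276,.1205));print(bot.read_state()['moment'])
E
```

```text
t 11.1 pos [0.4852 0.0038 0.0515] closing yaw -10.6 delta [-0.282   0.0137 -0.069 ]
[-0.0275  0.2794  0.0257]
```

In the tool's units: -0.282 m / 0.5 = -0.564, -0.275 m / 0.5 = -0.55.

{"api": "jog_arm", "payload": {
  "increments": [
    [[0,0,-0.01,0,0,0,0],[0,0,-0.03,0,0,0,0],[0,0,-0.07,0,0,0,0],[0,0,-0.12,0,0,0,0],[-0.02,0,-0.14,0,0,0,0],[-0.06,0.002,-0.14,0,0,0,0],[-0.12,0.006,-0.14,0,0,0,0],[-0.19,0.008,-0.14,0,0,0,0],[-0.26,0.012,-0.14,0,0,0,0],[-0.33,0.016,-0.14,0,0,0,0],[-0.4,0.02,-0.14,0,0,0,0],[-0.464,0.024,-0.14,0,0,0,0],[-0.516,0.026,-0.14,0,0,0,0],[-0.55,0.028,-0.14,0,0,0,0],[-0.564,0.028,-0.14,0,0,0,0],[-0.564,0.028,-0.14,0,0,0,0],[-0.564,0.028,-0.14,0,0,0,0]]
  ]
}}

```text
time_s: 12.8
position: [0.4471, -0.2748, 0.1214]
tcp_rot: [[0.183, 0.983, -0.001], [0.983, -0.183, 0.001], [0.001, -0.001, -1.0]]
force: [0.6, 0.4, -2.2]
opening: 0.474
grasp_force: 30.0
```

```bash
python3 - <<'E'
from h import *
s=bot.read_state();c=capture("wrist");cv2.imwrite('pics/w3.png',c['color'][:,:,::-1]);delta((.447,-.276,.0095))
E
```

```text
t 12.85 pos [ 0.4472 -0.2746  0.1214] closing yaw -10.5 delta [-0.0016  0.0002  0.1119]
```

View pics/w3.png

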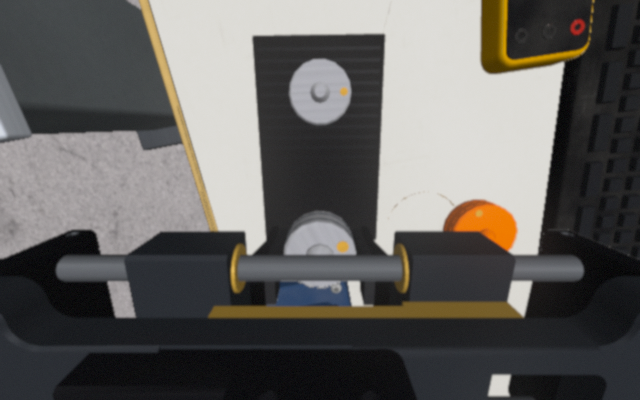

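The small disc is held at (320,250) over the mat, the medium disc sits flat on the mat at (320,92), and the vise (blue, 315,292) is beyond the mat edge.

In the tool's units: 0.1125 m / 0.5 = 0.225, 0.112 m / 0.5 = 0.224.

{"api": "jog_arm", "payload": {
  "increments": [
    [[0,0,0.04,0,0,0,0],[0,0,0.1,0,0,0,0],[0,0,0.16,0,0,0,0],[0,0,0.2,0,0,0,0],[0,0,0.214,0,0,0,0],[0,0,0.22,0,0,0,0],[0,0,0.222,0,0,0,0],[0,0,0.224,0,0,0,0],[0,0,0.225,0,0,0,0],[0,0,0.225,0,0,0,0]]
  ]
}}

```text
time_s: 13.85
position: [0.4479, -0.2764, 0.0097]
tcp_rot: [[0.183, 0.983, 0.001], [0.983, -0.183, -0.001], [-0.001, 0.001, -1.0]]
force: [-0.8, 0.2, -3.1]
opening: 0.473
grasp_force: 30.0
```

In the tool's units: 0.282 m / 0.5 = 0.564, 0.19 m / 0.5 = 0.38.

{"api": "jog_arm", "payload": {
  "increments": [
    [[0,0,0.001,0,0,0,0],[0,0,0.001,0,0,0,0],[0,0,0.001,0,0,0,1],[0,0,0.001,0,0,0,1],[0,0,0.001,0,0,0,1],[0,0,0.001,0,0,0,1],[0,0,-0.02,0,0,0,1],[0,0,-0.08,0,0,0,1],[0,0,-0.16,0,0,0,1],[0.06,-0.004,-0.24,0,0,0,1],[0.14,-0.008,-0.3,0,0,0,1],[0.22,-0.012,-0.34,0,0,0,1],[0.3,-0.016,-0.36,0,0,0,1],[0.38,-0.02,-0.36,0,0,0,1],[0.45,-0.024,-0.36,0,0,0,1],[0.51,-0.026,-0.36,0,0,0,1],[0.55,-0.028,-0.36,0,0,0,1],[0.564,-0.028,-0.36,0,0,0,1],[0.564,-0.028,-0.36,0,0,0,1],[0.564,-0.028,-0.36,0,0,0,1]]
  ]
}}

```text
time_s: 15.85
position: [0.4856, 0.003, 0.1893]
tcp_rot: [[0.184, 0.983, 0.0], [0.983, -0.184, -0.001], [-0.0, 0.0, -1.0]]
force: [0.0, 0.3, -0.5]
opening: 1.0
grasp_force: 0.0
```

```bash
python3 - <<'E'
from h import *
p=disc(.046,.033,(.485,.003),'l1');delta((p[0],p[1],.022))
E
```

```text
l1 disc [7.2616 0.491  0.013 ] [6.2974 0.4892 0.0124]
t 15.9 pos [0.4856 0.0027 0.1892] closing yaw -10.6 delta [0.0102 0.0017 0.1672]
```

View pics/l1.png

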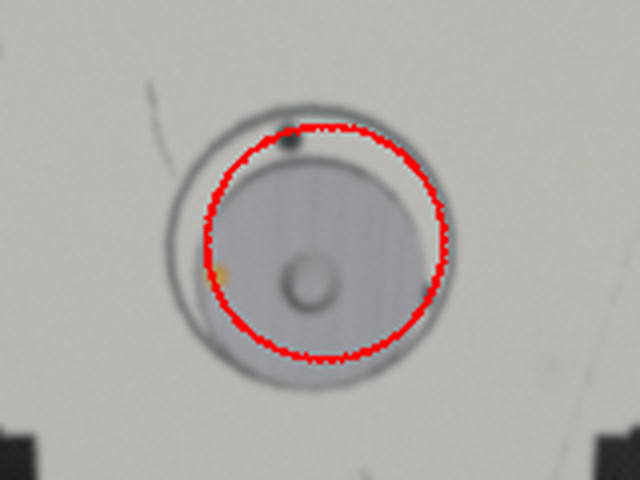

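The fitted ring is wrong here: it caught the foot. The large disc's rim spans crop x 197–422 and y 158–390, so its centre is (310,274). I correct by hand.

In the tool's units: 0.167 m / 0.5 = 0.334, 0.163 m / 0.5 = 0.326.

{"api": "jog_arm", "payload": {
  "increments": [
    [[0,-0.004,0.04,0,0,0,1],[0.002,-0.004,0.1,0,0,0,1],[0.002,-0.004,0.17,0,0,0,1],[0.002,-0.004,0.23,0,0,0,1],[0.002,-0.004,0.28,0,0,0,1],[0.002,-0.004,0.31,0,0,0,1],[0.002,-0.004,0.326,0,0,0,1],[0.002,-0.004,0.334,0,0,0,1],[0.002,-0.004,0.334,0,0,0,1],[0.002,-0.004,0.334,0,0,0,0],[0.002,-0.004,0.334,0,0,0,0],[0.002,-0.004,0.334,0,0,0,0],[0.002,-0.004,0.334,0,0,0,0],[0.002,-0.004,0.334,0,0,0,0],[0.002,-0.004,0.334,0,0,0,0],[0.002,-0.004,0.334,0,0,0,0],[0.002,-0.004,0.334,0,0,0,0]]
  ]
}}

```text
time_s: 17.6
position: [0.4843, 0.005, 0.0226]
tcp_rot: [[0.183, 0.983, 0.001], [0.983, -0.183, -0.0], [-0.0, 0.001, -1.0]]
force: [0.2, 0.4, 5.2]
opening: 0.751
grasp_force: 30.0
```

```bash
python3 - <<'E'
from h import *
s=bot.read_state();print(s['force'],s['moment'])
delta((.4918,.3224,.15),63.4)
E
```

```text
[0.1822 0.3821 5.1535] [-0.0449 -0.0497  0.0367]
t 17.6 pos [0.4843 0.005  0.0226] closing yaw -10.6 delta [ 0.3134 -0.0507 -0.1275]
rz -73.9693971153201
```

In the tool's units: 0.313 m / 0.5 = 0.626, -0.005 m / 0.5 = -0.01, -74 degrees / 180 = -0.4111.

{"api": "jog_arm", "payload": {
  "increments": [
    [[0,0,-0.008,0,0,0,0],[0,0,-0.024,0,0,0,0],[0,0,-0.054,0,0,0,0],[0,0,-0.1,0,0,0,0],[0,0,-0.16,0,0,0,0],[0.01,0,-0.21,0,0,-0.0167,0],[0.03,-0.004,-0.24,0,0,-0.0444,0],[0.07,-0.01,-0.256,0,0,-0.0778,0],[0.12,-0.02,-0.256,0,0,-0.1111,0],[0.18,-0.03,-0.256,0,0,-0.1444,0],[0.24,-0.04,-0.256,0,0,-0.1778,0],[0.3,-0.05,-0.256,0,0,-0.2111,0],[0.36,-0.06,-0.256,0,0,-0.2444,0],[0.42,-0.07,-0.256,0,0,-0.2778,0],[0.48,-0.08,-0.256,0,0,-0.3111,0],[0.536,-0.088,-0.256,0,0,-0.3444,0],[0.58,-0.094,-0.256,0,0,-0.3722,0],[0.61,-0.1,-0.256,0,0,-0.3944,0],[0.626,-0.102,-0.256,0,0,-0.4111,0],[0.626,-0.102,-0.256,0,0,-0.4111,0]]
  ]
}}

```text
time_s: 19.6
position: [0.4896, 0.3227, 0.1493]
tcp_rot: [[-0.895, 0.446, -0.002], [0.446, 0.895, -0.001], [0.002, -0.002, -1.0]]
force: [0.7, -1.2, -4.0]
opening: 0.748
grasp_force: 30.0
```

```bash
python3 - <<'E'
from h import *
for _ in range(3):
    s=bot.read_state();c=capture("wrist")
V=view(c,s);print(s['force'],s['opening']);im=c['color'][:,:,::-1].copy()
cv2.imwrite('pics/w4.png',cv2.resize(im[100:260,220:420],None,fx=4,fy=3.75,interpolation=cv2.INTER_CUBIC) if 0 else cv2.resize(im[130:260,240:400],None,fx=4,fy=4,interpolation=cv2.INTER_CUBIC))
print(proj(c,V,(.4918,.3224,.046)),proj(c,V,(.4918,.3224,.008)))
delta((.4918,.3224,.0466))
E
```

```text
[ 0.3952 -1.2547 -5.2232] 0.7465649553175037
[320.7768 200.3215] [320.6484 191.3401]
t 19.75 pos [0.4901 0.3212 0.1495] closing yaw 63.4 delta [-0.0011  0.002   0.1029]
```

View pics/w4.png

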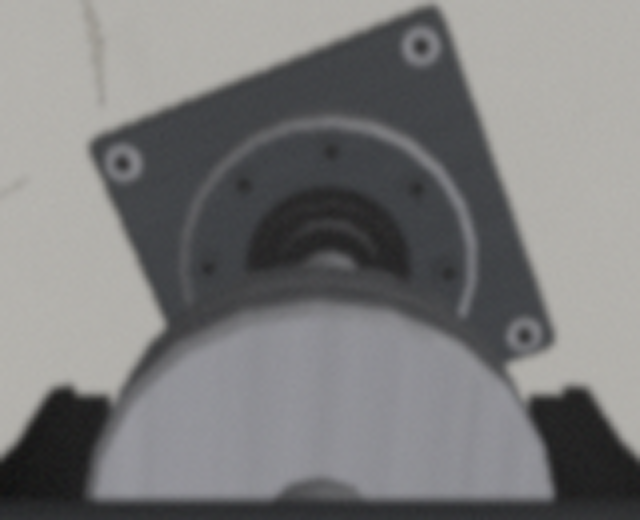

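The wrist crop shows the large disc held level (lower centre). The cell's body ring spans crop x 183–476, and its spigot at (330,262) lies straight ahead of the disc centre, so alignment is within about 1.5 mm.

In the tool's units: 0.098 m / 0.5 = 0.196, 0.095 m / 0.5 = 0.19.

{"api": "jog_arm", "payload": {
  "increments": [
    [[0,0.002,0.03,0,0,0,0],[-0.002,0.005,0.07,0,0,0,0],[-0.002,0.005,0.11,0,0,0,0],[-0.002,0.005,0.144,0,0,0,0],[-0.002,0.005,0.168,0,0,0,0],[-0.002,0.005,0.18,0,0,0,0],[-0.002,0.005,0.186,0,0,0,0],[-0.002,0.005,0.186,0,0,0,0],[-0.002,0.005,0.19,0,0,0,0],[-0.002,0.005,0.194,0,0,0,0],[-0.002,0.005,0.196,0,0,0,0],[-0.002,0.005,0.196,0,0,0,0]]
  ]
}}

```text
time_s: 20.95
position: [0.493, 0.3239, 0.0521]
tcp_rot: [[-0.894, 0.447, -0.0], [0.447, 0.894, 0.0], [0.0, -0.0, -1.0]]
force: [0.1, 0.5, -6.2]
opening: 0.744
grasp_force: 30.0
```

In the tool's units: 0.004 m / 0.5 = 0.008, 0.0035 m / 0.5 = 0.007.

{"api": "jog_arm", "payload": {
  "increments": [
    [[0,0,0.002,0,0,0,0],[0,0,0.004,0,0,0,0],[0,0,0.006,0,0,0,0],[0,0,0.007,0,0,0,0],[0,0,0.008,0,0,0,0],[0,0,0.008,0,0,0,0]]
  ]
}}

```text
time_s: 21.55
position: [0.4925, 0.3237, 0.0494]
tcp_rot: [[-0.894, 0.447, -0.001], [0.447, 0.894, -0.0], [0.001, -0.001, -1.0]]
force: [-4.1, -0.9, 8.0]
opening: 0.748
grasp_force: 30.0
```

Light contact with the cone wall, with sideways force (-4,-1) N. I'll back up 2 mm, shift the disc the way it is being pushed, and continue gently.

In the tool's units: -0.003 m / 0.5 = -0.006, 0.0015 m / 0.5 = 0.003.

{"api": "jog_arm", "payload": {
  "increments": [
    [[0,0,-0.004,0,0,0,0],[0.002,-0.0016,-0.006,0,0,0,0],[0.003,-0.0024,-0.006,0,0,0,0],[0.003,-0.0024,-0.002,0,0,0,0],[0.003,-0.0024,0.001,0,0,0,0],[0.003,-0.0024,0.002,0,0,0,0],[0.003,-0.0024,0.002,0,0,0,0]]
  ]
}}

```text
time_s: 22.25
position: [0.4909, 0.3234, 0.0468]
tcp_rot: [[-0.894, 0.447, -0.001], [0.447, 0.894, -0.0], [0.001, -0.0, -1.0]]
force: [-1.8, 0.0, -4.8]
opening: 0.746
grasp_force: 30.0
```

In the tool's units: 0.001 m / 0.5 = 0.002, 0.0005 m / 0.5 = 0.001.

{"api": "jog_arm", "payload": {
  "increments": [
    [[0,0,0.001,0,0,0,0],[0,0,0.002,0,0,0,0],[0,0,0.002,0,0,0,0]]
  ]
}}

```text
time_s: 22.55
position: [0.4908, 0.3234, 0.0466]
tcp_rot: [[-0.894, 0.447, -0.0], [0.447, 0.894, -0.0], [0.0, -0.0, -1.0]]
force: [-4.0, -0.5, 3.2]
opening: 0.746
grasp_force: 30.0
```

In the tool's units: -0.15 m / 0.5 = -0.3, -0.14 m / 0.5 = -0.28.

{"api": "jog_arm", "payload": {
  "increments": [
    [[0,0,0,0,0,0,1],[0,0,0,0,0,0,1],[0,0,0,0,0,0,1],[0,0,0,0,0,0,1],[0,0,-0.02,0,0,0,1],[0,0,-0.06,0,0,0,1],[0,0,-0.12,0,0,0,1],[0,0,-0.2,0,0,0,1],[0,0,-0.28,0,0,0,1],[0,0,-0.3,0,0,0,1],[0,0,-0.3,0,0,0,1]]
  ]
}}

```text
time_s: 23.65
position: [0.4925, 0.324, 0.1987]
tcp_rot: [[-0.894, 0.447, 0.005], [0.447, 0.894, 0.002], [-0.004, 0.004, -1.0]]
force: [0.3, 0.2, -0.2]
opening: 1.0
grasp_force: 0.0
```

```bash
python3 - <<'E'
from h import *
s=bot.read_state();w=capture("wrist")['color'];c=capture("side")['color'];d=capture("scene")['color']
f=lambda i,x,y,w,h,k:cv2.resize(i[y:y+h,x:x+w],(int(w*k),int(h*k)),interpolation=cv2.INTER_CUBIC)
im=np.vstack([np.hstack([f(c,275,270,80,80,3.75),f(d,195,150,80,80,3.75)]),f(w,240,130,160,70,3.75)])
cv2.imwrite('pics/c5.png',im[:,:,::-1]);print(im.shape,s['joint_positions'][5])
delta((.4665,-.1775,.15),63.4)
E
```

```text
(562, 600, 3) -40.940430669413885
t 23.8 pos [0.49   0.3229 0.1945] closing yaw 63.4 delta [-0.2029 -0.458   0.0452]
rz 0.024494837079330978
```

View pics/c5.png

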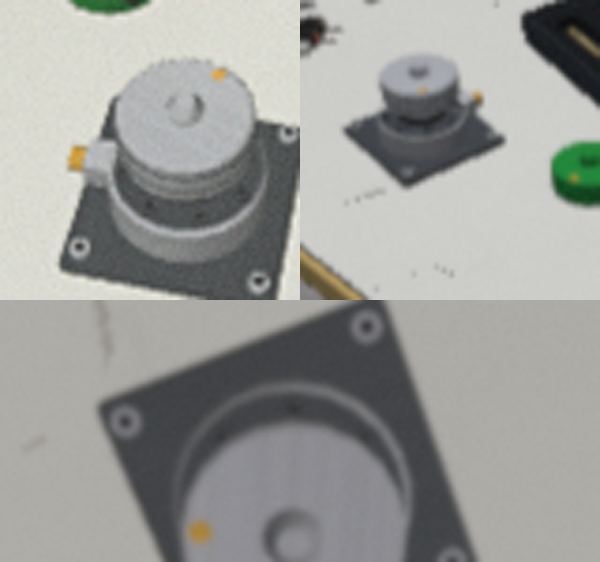

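The large disc is level and centred on the cell in all three views. Next is the medium disc.

In the tool's units: -0.458 m / 0.5 = -0.916, -0.12 m / 0.5 = -0.24, 74 degrees / 180 = 0.4111.

{"api": "jog_arm", "payload": {
  "increments": [
    [[-0.01,-0.02,0,0,0,0.0222,1],[-0.03,-0.07,0,0,0,0.05,1],[-0.064,-0.14,0.01,0,0,0.0778,1],[-0.1,-0.22,0.02,0,0,0.1056,1],[-0.132,-0.3,0.04,0,0,0.1333,1],[-0.168,-0.38,0.06,0,0,0.1667,1],[-0.204,-0.46,0.08,0,0,0.2,1],[-0.24,-0.54,0.09,0,0,0.2333,1],[-0.276,-0.62,0.1,0,0,0.2667,1],[-0.31,-0.7,0.1,0,0,0.3,1],[-0.34,-0.77,0.1,0,0,0.3333,1],[-0.368,-0.83,0.1,0,0,0.3611,1],[-0.39,-0.88,0.1,0,0,0.3889,1],[-0.404,-0.908,0.1,0,0,0.4111,1],[-0.406,-0.916,0.1,0,0,0.4111,1],[-0.406,-0.916,0.1,0,0,0.4111,1],[-0.406,-0.916,0.1,0,0,0.4111,1]]
  ]
}}

```text
time_s: 25.5
position: [0.467, -0.1757, 0.1452]
tcp_rot: [[0.182, 0.983, -0.002], [0.983, -0.182, 0.002], [0.001, -0.003, -1.0]]
force: [0.4, 1.4, -0.6]
opening: 1.0
grasp_force: 0.0
```

```bash
python3 - <<'E'
from h import *
p=disc(.028,.027,(.4665,-.1775),'m3');delta((p[0],p[1],.009),-10.5)
E
```

```text
m3 disc [60.      0.4675 -0.1755] [60.      0.4671 -0.1763]
t 25.55 pos [ 0.4673 -0.1756  0.1455] closing yaw -10.5 delta [-0.0009  0.0002  0.1365]
rz 0.030653640696712614
```

View pics/m3.png

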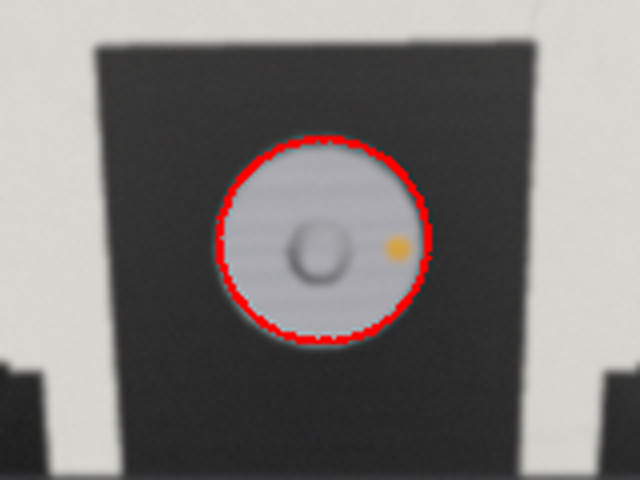

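The ring fits the medium disc on the mat, about 1 mm high and right.

In the tool's units: 0.136 m / 0.5 = 0.272, -0.002 m / 0.5 = -0.004.

{"api": "jog_arm", "payload": {
  "increments": [
    [[-0.002,-0.002,0.04,0,0,0,1],[-0.004,-0.002,0.1,0,0,0,1],[-0.004,-0.002,0.16,0,0,0,1],[-0.004,-0.002,0.21,0,0,0,1],[-0.004,-0.002,0.24,0,0,0,1],[-0.004,-0.002,0.26,0,0,0,1],[-0.004,-0.002,0.268,0,0,0,1],[-0.004,-0.002,0.272,0,0,0,1],[-0.004,-0.002,0.272,0,0,0,0],[-0.004,-0.002,0.272,0,0,0,0],[-0.004,-0.002,0.272,0,0,0,0],[-0.004,-0.002,0.272,0,0,0,0],[-0.004,-0.002,0.272,0,0,0,0],[-0.004,-0.002,0.272,0,0,0,0],[-0.004,-0.002,0.272,0,0,0,0],[-0.004,-0.002,0.272,0,0,0,0]]
  ]
}}

```text
time_s: 27.15
position: [0.466, -0.1786, 0.0103]
tcp_rot: [[0.183, 0.983, -0.001], [0.983, -0.183, 0.0], [0.0, -0.001, -1.0]]
force: [-2.5, -0.2, 5.6]
opening: 0.609
grasp_force: 30.0
```

```bash
python3 - <<'E'
from h import *
delta((.4843,.004,.13),-10.5)
E
```

```text
t 27.15 pos [ 0.466  -0.1786  0.0103] closing yaw -10.6 delta [ 0.1829 -0.0156 -0.1196]
rz -0.06062354214623156
```

In the tool's units: 0.183 m / 0.5 = 0.366, -0.005 m / 0.5 = -0.01.

{"api": "jog_arm", "payload": {
  "increments": [
    [[0,0,-0.01,0,0,0,0],[0,0,-0.03,0,0,0,0],[0,0,-0.07,0,0,0,0],[0,0,-0.12,0,0,0,0],[0.01,0,-0.17,0,0,0,0],[0.03,-0.002,-0.21,0,0,0,0],[0.07,-0.006,-0.24,0,0,0,0],[0.12,-0.01,-0.24,0,0,0,0],[0.18,-0.016,-0.24,0,0,0,0],[0.24,-0.02,-0.24,0,0,0,0],[0.294,-0.024,-0.24,0,0,0,0],[0.336,-0.028,-0.24,0,0,0,0],[0.36,-0.03,-0.24,0,0,0,0],[0.366,-0.031,-0.24,0,0,0,0],[0.366,-0.031,-0.24,0,0,0,0],[0.366,-0.031,-0.24,0,0,0,0]]
  ]
}}

```text
time_s: 28.75
position: [0.4851, 0.0032, 0.1301]
tcp_rot: [[0.184, 0.983, 0.0], [0.983, -0.184, -0.0], [-0.0, 0.0, -1.0]]
force: [-0.6, -0.1, -4.8]
opening: 0.608
grasp_force: 30.0
```

```bash
python3 - <<'E'
from h import *
s=bot.read_state();c=capture("wrist");V=view(c,s);im=c['color'][:,:,::-1].copy()
cv2.imwrite('pics/w6.png',cv2.resize(im[130:260,240:400],None,fx=4,fy=4,interpolation=cv2.INTER_CUBIC))
for z in (0.009,.022): print((proj(c,V,(.4843,.0045,z))-[240,130])*4, [(proj(c,V,(.4843+a,.0045+b,z))-[240,130])*4 for a,b in((-.046,0),(.046,0),(0,.046))])
delta((.4843,.0045,.0283))
E
```

```text
[310.7097 257.1257] [array([139.4846, 288.1253]), array([484.5624, 225.6504]), array([276.8398,  82.6138])]
[310.4107 269.8184] [array([131.5568, 302.0994]), array([492.1337, 237.0196]), array([274.9378,  87.6839])]
t 28.8 pos [0.485  0.003  0.1301] closing yaw -10.6 delta [ 0.0013 -0.001   0.1018]
```

View pics/w6.png

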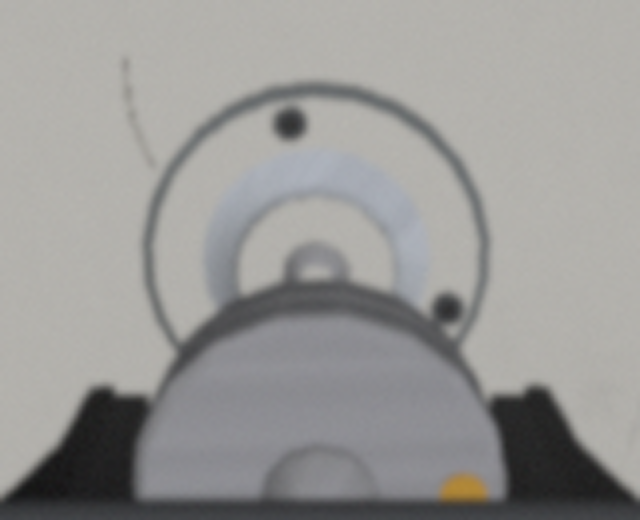

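The storage foot spans crop x 148–488 (centre 318), with the spigot at (317,262) and the held medium disc centred at column 321. That is aligned in tool y; tool x needs about +1.3 mm.

Units first: shifts go in shares of 0.5 m and turns go in shares of 180 degrees. So 0.097 m / 0.5 = 0.194, 0.092 m / 0.5 = 0.184.

{"api": "jog_arm", "payload": {
  "increments": [
    [[0.002,0,0.03,0,0,0,0],[0.0026,0,0.07,0,0,0,0],[0.0026,0,0.11,0,0,0,0],[0.0026,0,0.144,0,0,0,0],[0.0026,0,0.168,0,0,0,0],[0.0026,0,0.18,0,0,0,0],[0.0026,0,0.184,0,0,0,0],[0.0026,0,0.184,0,0,0,0],[0.0026,0,0.188,0,0,0,0],[0.0026,0,0.192,0,0,0,0],[0.0026,0,0.194,0,0,0,0],[0.0026,0,0.194,0,0,0,0]]
  ]
}}

```text
time_s: 30.0
position: [0.4853, 0.0052, 0.0332]
tcp_rot: [[0.183, 0.983, 0.0], [0.983, -0.183, -0.0], [-0.0, 0.0, -1.0]]
force: [0.1, -1.1, -3.2]
opening: 0.61
grasp_force: 30.0
```

In the tool's units: 0.0035 m / 0.5 = 0.007, 0.003 m / 0.5 = 0.006.

{"api": "jog_arm", "payload": {
  "increments": [
    [[0,0,0.002,0,0,0,0],[0,0,0.004,0,0,0,0],[0,0,0.006,0,0,0,0],[0,0,0.007,0,0,0,0],[0,0,0.007,0,0,0,0]]
  ]
}}

```text
time_s: 30.5
position: [0.4848, 0.0044, 0.0296]
tcp_rot: [[0.182, 0.983, -0.001], [0.983, -0.182, -0.001], [-0.001, -0.0, -1.0]]
force: [-0.9, -5.2, 0.4]
opening: 0.614
grasp_force: 30.0
```

In the tool's units: 0.0015 m / 0.5 = 0.003, -0.001 m / 0.5 = -0.002.

{"api": "jog_arm", "payload": {
  "increments": [
    [[-0.001,0,-0.002,0,0,0,0],[-0.002,0,-0.002,0,0,0,0],[-0.0024,0,0,0,0,0,0],[-0.0024,0,0.002,0,0,0,0],[-0.0024,0,0.003,0,0,0,0],[-0.0024,0,0.003,0,0,0,0]]
  ]
}}

```text
time_s: 31.1
position: [0.4847, 0.0038, 0.0284]
tcp_rot: [[0.183, 0.983, -0.0], [0.983, -0.183, -0.001], [-0.001, -0.0, -1.0]]
force: [-1.8, -4.9, 2.2]
opening: 0.606
grasp_force: 30.0
```

In the tool's units: -0.16 m / 0.5 = -0.32, -0.14 m / 0.5 = -0.28.

{"api": "jog_arm", "payload": {
  "increments": [
    [[0,0,0,0,0,0,1],[0,0,0,0,0,0,1],[0,0,0,0,0,0,1],[0,0,0,0,0,0,1],[0,0,-0.02,0,0,0,1],[0,0,-0.06,0,0,0,1],[0,0,-0.12,0,0,0,1],[0,0,-0.2,0,0,0,1],[0,0,-0.28,0,0,0,1],[0,0,-0.32,0,0,0,1],[0,0,-0.32,0,0,0,1]]
  ]
}}

```text
time_s: 32.2
position: [0.4871, 0.0038, 0.1918]
tcp_rot: [[0.183, 0.983, 0.008], [0.983, -0.183, -0.002], [-0.0, 0.008, -1.0]]
force: [0.6, 0.0, -1.4]
opening: 1.001
grasp_force: 0.0
```

```bash
python3 - <<'E'
from h import *
s=bot.read_state();w=capture("wrist")['color'];c=capture("side")['color'];d=capture("scene")['color']
f=lambda i,x,y,w,h,k:cv2.resize(i[y:y+h,x:x+w],(int(w*k),int(h*k)),interpolation=cv2.INTER_CUBIC)
im=np.vstack([np.hstack([f(c,305,165,80,60,3.75),f(d,253,195,80,60,3.75)]),f(w,240,130,160,85,3.75)])
cv2.imwrite('pics/c7.png',im[:,:,::-1])
delta((.4475,-.276,.13),-10.5)
E
```

```text
t 32.35 pos [0.484  0.0043 0.1876] closing yaw -10.6 delta [-0.2823  0.0156  0.0576]
rz -0.07080270607224293
```

View pics/c7.png

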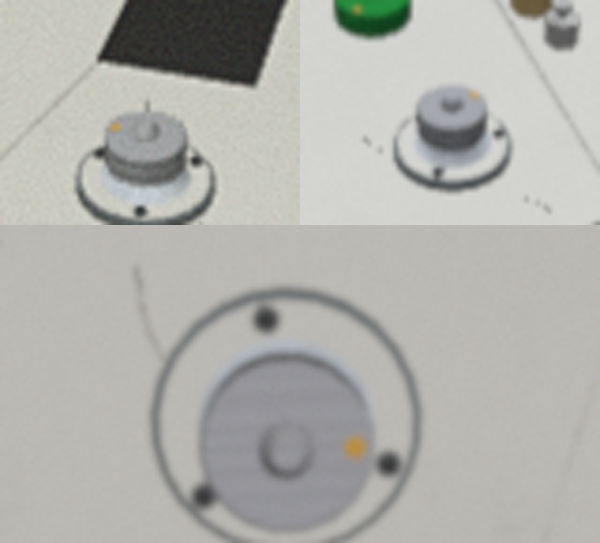

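The medium disc sits level and centred on the storage seat. Next is the small disc, and I've used all 14 views, so I rely on numbers from here.

In the tool's units: -0.282 m / 0.5 = -0.564, -0.28 m / 0.5 = -0.56.

{"api": "jog_arm", "payload": {
  "increments": [
    [[-0.02,0,0,0,0,0,1],[-0.06,0.004,0.01,0,0,0,1],[-0.12,0.008,0.02,0,0,0,1],[-0.2,0.012,0.04,0,0,0,1],[-0.28,0.016,0.06,0,0,0,1],[-0.36,0.02,0.08,0,0,0,1],[-0.43,0.024,0.09,0,0,0,1],[-0.49,0.028,0.09,0,0,0,1],[-0.536,0.03,0.09,0,0,0,1],[-0.56,0.031,0.09,0,0,0,1],[-0.564,0.031,0.09,0,0,0,1],[-0.564,0.031,0.09,0,0,0,1],[-0.564,0.031,0.09,0,0,0,1]]
  ]
}}

```text
time_s: 33.65
position: [0.448, -0.2745, 0.1427]
tcp_rot: [[0.182, 0.983, -0.001], [0.983, -0.182, 0.001], [0.001, -0.001, -1.0]]
force: [-0.3, -0.1, -0.4]
opening: 0.999
grasp_force: 0.0
```

```bash
python3 - <<'E'
from h import *
p=disc(.028,.021,(.4475,-.276),'s3');p2=disc(.028,.021,(.4475,-.276),'s4');delta((p[0],p[1],.0095),-10.5)
E
```

```text
s3 disc [60.      0.4505 -0.275 ] [60.      0.4499 -0.2752]
s4 disc [60.      0.4505 -0.276 ] [60.      0.4497 -0.2756]
t 33.75 pos [ 0.4484 -0.2746  0.143 ] closing yaw -10.5 delta [-0.0003  0.0017  0.1335]
rz 0.017187463667141856
```

In the tool's units: 0.133 m / 0.5 = 0.266, -0.0015 m / 0.5 = -0.003.

{"api": "jog_arm", "payload": {
  "increments": [
    [[-0.002,0,0.04,0,0,0,1],[-0.003,0,0.1,0,0,0,1],[-0.003,0,0.16,0,0,0,1],[-0.003,0,0.21,0,0,0,1],[-0.003,0,0.24,0,0,0,1],[-0.003,0,0.256,0,0,0,1],[-0.003,0,0.262,0,0,0,1],[-0.003,0,0.266,0,0,0,1],[-0.003,0,0.266,0,0,0,0],[-0.003,0,0.266,0,0,0,0],[-0.003,0,0.266,0,0,0,0],[-0.003,0,0.266,0,0,0,0],[-0.003,0,0.266,0,0,0,0],[-0.003,0,0.266,0,0,0,0],[-0.003,0,0.266,0,0,0,0],[-0.003,0,0.266,0,0,0,0],[-0.003,0,0.266,0,0,0,0],[-0.003,0,0.266,0,0,0,0]]
  ]
}}

```text
time_s: 35.55
position: [0.448, -0.2774, 0.0101]
tcp_rot: [[0.184, 0.983, -0.0], [0.983, -0.184, 0.0], [0.0, -0.0, -1.0]]
force: [-0.7, 0.3, 1.7]
opening: 0.474
grasp_force: 30.0
```

```bash
python3 - <<'E'
from h import *
delta((.4847,.0038,.145),-10.5)
E
```

```text
t 35.55 pos [ 0.448  -0.2774  0.0101] closing yaw -10.6 delta [ 0.2832 -0.0156 -0.1349]
rz -0.07493382628841516
```

In the tool's units: 0.2825 m / 0.5 = 0.565, -0.003 m / 0.5 = -0.006.

{"api": "jog_arm", "payload": {
  "increments": [
    [[0,0,-0.01,0,0,0,0],[0,0,-0.03,0,0,0,0],[0,0,-0.07,0,0,0,0],[0,0,-0.12,0,0,0,0],[0,0,-0.18,0,0,0,0],[0.02,0,-0.23,0,0,0,0],[0.05,-0.002,-0.26,0,0,0,0],[0.1,-0.006,-0.27,0,0,0,0],[0.17,-0.01,-0.27,0,0,0,0],[0.24,-0.014,-0.27,0,0,0,0],[0.31,-0.018,-0.27,0,0,0,0],[0.38,-0.022,-0.27,0,0,0,0],[0.444,-0.026,-0.27,0,0,0,0],[0.5,-0.028,-0.27,0,0,0,0],[0.54,-0.03,-0.27,0,0,0,0],[0.56,-0.031,-0.27,0,0,0,0],[0.565,-0.031,-0.27,0,0,0,0],[0.565,-0.031,-0.27,0,0,0,0],[0.565,-0.031,-0.27,0,0,0,0]]
  ]
}}

```text
time_s: 37.45
position: [0.4848, 0.0022, 0.1451]
tcp_rot: [[0.184, 0.983, 0.0], [0.983, -0.184, -0.0], [-0.0, 0.0, -1.0]]
force: [-0.5, -0.4, -2.4]
opening: 0.476
grasp_force: 30.0
```

```bash
python3 - <<'E'
from h import *
for _ in range(3): capture("wrist");delta((.4848,.003,.0521))
E
```

```text
t 37.5 pos [0.4848 0.0021 0.1451] closing yaw -10.6 delta [ 0.0009 -0.0001  0.093 ]
t 37.55 pos [0.4847 0.0022 0.1451] closing yaw -10.7 delta [ 0.0009 -0.0001  0.093 ]
t 37.6 pos [0.4847 0.0022 0.145 ] closing yaw -10.7 delta [ 0.0008 -0.0001  0.0929]
```

In the tool's units: 0.088 m / 0.5 = 0.176, 0.085 m / 0.5 = 0.17.

{"api": "jog_arm", "payload": {
  "increments": [
    [[0.0016,0,0.03,0,0,0,0],[0.0016,0,0.07,0,0,0,0],[0.0016,0,0.11,0,0,0,0],[0.0016,0,0.14,0,0,0,0],[0.0016,0,0.158,0,0,0,0],[0.0016,0,0.166,0,0,0,0],[0.0016,0,0.166,0,0,0,0],[0.0016,0,0.17,0,0,0,0],[0.0016,0,0.174,0,0,0,0],[0.0016,0,0.176,0,0,0,0],[0.0016,0,0.176,0,0,0,0]]
  ]
}}

```text
time_s: 38.7
position: [0.4849, 0.0039, 0.0572]
tcp_rot: [[0.183, 0.983, 0.0], [0.983, -0.183, -0.0], [-0.0, 0.0, -1.0]]
force: [0.9, 0.6, -2.9]
opening: 0.474
grasp_force: 30.0
```

In the tool's units: 0.0035 m / 0.5 = 0.007, 0.003 m / 0.5 = 0.006.

{"api": "jog_arm", "payload": {
  "increments": [
    [[0,0,0.002,0,0,0,0],[0,0,0.004,0,0,0,0],[0,0,0.006,0,0,0,0],[0,0,0.007,0,0,0,0],[0,0,0.007,0,0,0,0]]
  ]
}}

```text
time_s: 39.2
position: [0.4848, 0.0039, 0.0534]
tcp_rot: [[0.183, 0.983, -0.0], [0.983, -0.183, 0.0], [-0.0, -0.0, -1.0]]
force: [-0.3, 0.3, -1.5]
opening: 0.475
grasp_force: 30.0
```

In the tool's units: 0.0015 m / 0.5 = 0.003, 0.001 m / 0.5 = 0.002.

{"api": "jog_arm", "payload": {
  "increments": [
    [[0,0,0.001,0,0,0,0],[0,0,0.002,0,0,0,0],[0,0,0.003,0,0,0,0],[0,0,0.003,0,0,0,0]]
  ]
}}

```text
time_s: 39.6
position: [0.4849, 0.0039, 0.0521]
tcp_rot: [[0.184, 0.983, 0.0], [0.983, -0.184, -0.0], [0.0, 0.0, -1.0]]
force: [0.1, 1.3, -1.4]
opening: 0.47
grasp_force: 30.0
```

In the tool's units: 0.0007 m / 0.5 = 0.0014, 0.0005 m / 0.5 = 0.001.

{"api": "jog_arm", "payload": {
  "increments": [
    [[0,0,0.001,0,0,0,0],[0,0,0.0014,0,0,0,0],[0,0,0.0014,0,0,0,0]]
  ]
}}

```text
time_s: 39.9
position: [0.4849, 0.0039, 0.052]
tcp_rot: [[0.183, 0.983, 0.0], [0.983, -0.183, -0.0], [-0.0, 0.0, -1.0]]
force: [-1.8, 0.7, 4.7]
opening: 0.473
grasp_force: 30.0
```

Contact is at the seated height. Now release and retreat.

In the tool's units: -0.15 m / 0.5 = -0.3, -0.13 m / 0.5 = -0.26.

{"api": "jog_arm", "payload": {
  "increments": [
    [[0,0,0,0,0,0,1],[0,0,0,0,0,0,1],[0,0,0,0,0,0,1],[0,0,0,0,0,0,1],[0,0,-0.02,0,0,0,1],[0,0,-0.06,0,0,0,1],[0,0,-0.12,0,0,0,1],[0,0,-0.2,0,0,0,1],[0,0,-0.26,0,0,0,1],[0,0,-0.3,0,0,0,1],[0,0,-0.3,0,0,0,1],[0,0,-0.3,0,0,0,1],[0,0,-0.3,0,0,0,1]]
  ]
}}

```text
time_s: 41.2
position: [0.4838, 0.0041, 0.2003]
tcp_rot: [[0.184, 0.983, -0.002], [0.983, -0.184, 0.001], [0.0, -0.003, -1.0]]
force: [-0.2, 0.4, 0.9]
opening: 1.002
grasp_force: 0.0
```

```bash
python3 - <<'E'
from h import *
# numeric check: steel tops compared with the start pictures (same stack heights -> same silhouettes), bystanders unchanged
A={n:np.load(n+'0.npz')['color'] for n in('scene','side')}
B={n:capture(n)['color'] for n in('scene','side')}
def sh(n,x,y,w,h):
    a=cv2.cvtColor(A[n][y:y+h,x:x+w],cv2.COLOR_RGB2GRAY).astype(np.float32);b=cv2.cvtColor(B[n][y:y+h,x:x+w],cv2.COLOR_RGB2GRAY).astype(np.float32)
    return cv2.phaseCorrelate(a,b),np.abs(a-b).mean()
print('small top',sh('scene',281,208,26,18),sh('side',332,182,26,20))
print('meter',sh('scene',330,200,62,45),sh('side',260,155,46,50));print('knob',sh('scene',305,178,24,30),sh('side',255,210,30,30))
print('green',sh('scene',260,185,26,20))
E
```

```text
small top (((0.4946681742079839, -0.20945915125485826), 1.0867311581662653), np.float32(7.3525643)) (((0.49150509603042636, 0.10188865254659163), 0.906409983281736), np.float32(7.0153847))
meter (((-0.03711315709058738, 0.4964017219525161), 1.007425079908636), np.float32(2.8709676)) (((0.008382735532237007, 0.02532426593445436), 0.9942292567094168), np.float32(3.252174))
knob (((-0.031861095547657925, -0.04714347912104877), 0.9916111045413547), np.float32(4.0875)) (((0.025311335382316003, 0.10159016939105747), 0.9765045520994399), np.float32(3.2455556))
green (((0.4778321223160127, -0.07713922445425325), 0.8669694269144976), np.float32(5.6365385))
```

```bash
python3 -c "
from rig import bot
print(bot.hand_in())"
```

```text
the job is handed in; nothing more can be done
None
```

The job is handed in after about 41 s of robot time: the large disc sits alone on the load cell, and the medium disc is on the storage base with the small one on top. I saw the large and medium discs seated in the pictures, but checked the small disc, multimeter and knob weight only by force, height and image comparison, which showed nothing out of place.

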